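# Unlock the medicine box and hold the latch drawn

## Robot

A 6-joint arm with a two-finger parallel gripper is mounted at the origin on a cart in front of the work surface, level with it; the furniture and walls round the work are solid. World frame = base frame: x ahead of the robot, y to its left, z up, the work surface at z = 0. Lengths are in mm, angles in rad, forces in N, time in s.
With the tool pointing down it reaches from about 400 to 925 mm from the base axis. Payload 12.5 kg.
Tool frame: the origin (TCP) lies at the centre of the arm's flange, where the gripper is bolted on; the fingertips stand 190 mm ahead of it and the grasp point (between the pads) lies 171 mm ahead of it; z points along the fingers, y is the line along which they close (so a half turn about z gives the same grasp; the last joint's range is limited). The gripper opens to 95 mm and grips with 3 to 60 N. Pads are 20 mm wide; open, the fingers measure 119 mm over their backs; the gripper's body (75 mm by 180 mm) begins 59 mm behind the grasp point.
Start: joints at [-0.106, 0.491, 1.559, -0, 1.092, -0.106], TCP at [625, 0.023, 404.761] pointing down, gripper open.
Joint ranges: [-3.1, 3.1], [-0.84, 2.19], [0.05, 2.79], [-1.13, 4.28], [0.06, 2.93], [-2.69, 2.69]. Speed limits (rad/s): [2.22, 2.22, 2.79, 3.14, 3.14, 3.14].

## Interface

Orientations are given as [roll, pitch, yaw] about the fixed x, y, z axes, in that order (R = Rz(yaw) Ry(pitch) Rx(roll)).
In Python, from cell import env, read_camera, search_frame, cut_out gives the robot as it stands. The module is installed in compiled form; this text tells all that it offers.
- The arm moves only by the tool move_arm, never from a script. Its argument "commands" is a list of rows, each a list of 3 entries, a list of its own where there are three numbers: the shift along the world's x, y, z normalised to -1 to 1, where 1 is 0.03 m, then the turn about the world's z normalised to -1 to 1, where 1 is 0.08 rad, then the opening, from -1 (shut) to 1 (fully open), so that 0 is half open. A call has 1 to 20 rows; each row shifts and turns the commanded pose from where the row before left it; what a row does not reach is not made up. A row lasts 1/12 s, in which the tool goes at most 41.7 mm and 7.16 degrees, less where a joint would pass 70% of its speed; a pose out of reach is approached as far as the arm can. A call with a number of a shift or a turn outside -1 to 1 is refused whole. A call with a gripper value outside its range is refused whole. The fingers move at their own pace and stop on an object; the grip force is fixed at half the most. Time passes only in rows, so rows that do not move let the fingers close. It gives the time, the measured TCP pose, the force, the opening and the grip force at its end, in the units of the state.
- env.state(): the state, without advancing time (a new reading comes with each control period).
- read_camera(name): name is "scene" or "side" or "wrist"; returns a dict with "image" (400x640x3 uint8, red, green, blue), "fx", "fy", "cx", "cy" (pixels), "D" ([k1, k2, p1, p2, k3] as OpenCV has them; the pictures are not rectified), "rvec" (rotation vector, rad) and "tvec" (3), from world to camera coordinates, as OpenCV has them. Camera axes: x right, y down, z forward; pixel columns grow to the right and rows downward; lengths in mm; the calibration is good to about 2 mm. A picture is of the moment at which its call begins. There is no depth.
- env.job_done(): hands the job in; it is judged then, once.
Trained networks look in a picture, given as the dict that the camera call returned (one of the last four; its "shot" number tells which), for a name from the list of things; names that differ only in an ending like _2 or _b are one class to them, and where a whole thing is asked for, a point or a joint stands for the part that bears it (a point fixed in the world has none). Each returns a list of dicts, best first, with "confidence" (0 to 1); they miss things now and then, are a little off and sometimes report something else, mostly with a low value. They report only what shows in the picture. A call takes as long as a camera call.
- search_frame(thing, picture): "at" ([column, row] in pixels, amid what is visible of it).
- cut_out(thing, picture): "region" (400x640 bool, what is visible of it) and "at" ([column, row] in pixels, amid what is visible of it).
The state is a dict: "t": time; "joints": joint angles; "qvel": joint speeds; "tau": joint torques, N m; "eef_pos": TCP position; "tcp_rot": TCP orientation; "ft_force": force on the tool from outside, world axes, zero at the start; "moment": the same for the moment, N m; "opening": opening from 0.0 (shut) to 1.0 (fully open); "grip_force": force on a finger pad.
Only numpy, scipy, OpenCV 4.12 (cv2) and the standard library are available. Lean on these libraries where they do the work, as an engineer would, in place of code of your own. Each camera call takes 0.05 s, during which the arm holds its last target. There are 200 camera calls.

## Task

Take the round-headed key out of the wooden key dock and unlock the grey medicine box: if the little swinging cover lies over the keyhole, swing it clear first; push the key fully home past the sticky pins, rocking it a little if it catches, then turn it clockwise a quarter turn to its stop so that the latch tongue is drawn. The lock springs back if let go, so finish while still gripping the key and holding it turned, so that I can lift the lid; leave the other key in the dock and do not disturb the tumbler and the mug.

Things in the scene. Friction and masses are not known exactly. Their poses are not given: they have to be found in the camera images.
- medicine_box: Grey steel box, 190 wide (y), 172 deep (x), lid top 86 above the board, fixed; origin on the board (board top z = 0.050) below the keyway. x from lock to lid, y left, z up. Its steel lock case (48 by 64, top face 94 above the board, highest part but for the cover) reaches 24 in front of and behind the keyway, 25 to its right, 39 to its left; lid and keeper begin 41 behind the keyway.
- keyway (a point): Centre of the keyway's mouth in the case's top face; axes as the box's. Slot 11.4 long (x) by 5.4 wide (y): 4 of fixed face plate, then the cylinder. Two pairs of sticky sprung pins stand into its ends, about 13 and 20 deep: the key's teeth catch on them twice on the way in, at about 5 to 20 N; rocking it a millimetre or two along x helps. The key turns only with its shoulder within 2.5 of the face plate, and cannot be drawn out while turned.
- lock_cylinder (a joint): Angle of the lock cylinder (rad): 0 at rest, grows clockwise seen from above, stop at 1.40. A spring turns it back (0.02 N m at 0, 0.08 N m at the stop). The key has about 0.14 rad of play in it and a gripped key twists a little between the fingers, so turn the fingers about a full quarter turn or slightly more (1.6 to 1.75) to reach the stop.
- latch_tongue (a joint): Travel (m) of the brass latch tongue, 14 wide, that runs from the lock case into the keeper on the lid's front edge: 0 locked; the cylinder draws it back by 0.011 per rad; clear of the keeper above 0.012.
- keyhole_cover (a joint): Angle (rad) of the flat steel dust cover, 2 thick, 19 wide, on the case's top face. It turns about a vertical rivet 24 to the left (+y) of the keyway; 0: over the keyhole; grows counter-clockwise seen from above, its free end swinging towards the lid (+x); clear of key and fingers from about 1.1; stop at 1.9. It stays where it is left (light friction, about 0.5 N at the tab).
- cover_tab (a point): Centre of the thumb tab on the cover's free end, 27 from the rivet: an upright plate 4 thick, 11 long (along the cover), its top 12 above the case's top face. Axes turn with the cover and match the box's at cover angle 0; the flat sides look along x.
- box_key_head (a point): Box key, at the centre of its round black head, a disc 29 across, 9 thick (grasp here). Stands upright, blade down: x along the thickness, y along the width of head and blade, z up. Shoulder (18 by 8, 12 high): its underside, 25 below, seats on the dock's top or the lock's face. Then 7 of round neck, then the toothed blade, 10 wide, 4 thick, tip 53.5 below. Enters either way round. 45 g.
- other_key_head (a point): A different key with a rectangular black head 34 wide, 24 high, 9 thick; the point lies 25 above its shoulder's underside. It stands in the dock's other slot, 52 from the box key. Its 12 wide blade does not fit the lock. Leave it in the dock.
- key_dock: Wooden key dock, base 112 by 50, 42 high, fixed on the board; origin at the centre of its underside, y along its length. Two slots, 14 by 6 and 34 deep, at 26 either way along y, hold the keys (wide side along y); which key is in which slot varies.
- tumbler: Drinking glass, 81 across, 91 high, on a small chopping board to the right (its top z = 0.050 too); origin at the centre of its foot. Not to be disturbed.
- polka_mug: Dotted mug, 87 across, 117 with its handle, 97 high, on the small chopping board to the right; origin at its foot. Not to be disturbed.

How it is judged (in metres and radians):
On the way:
1. the round-headed key is fully home in the keyway (shoulder within 2.5 mm of the face plate), lock not yet turned (z of box_key_head in the frame of keyway below 0.0275 m and horizontal distance between box_key_head and keyway below 0.005 m and value of joint lock_cylinder below 0.4 rad), for 0.1 s.
At the end, for the whole second after the job is handed in: The fingers grip the box key (over 2 N), which is fully home (within 2.5 mm) and holds the lock cylinder still, turned by over 1.15 rad (stop at 1.4), the latch tongue drawn over 12 mm; the other key is in the dock (moved under 15 mm), tumbler and mug where they stood (20 mm) (value of joint lock_cylinder above 1.15 rad and value of joint latch_tongue above 0.012 m and z of box_key_head in the frame of keyway below 0.0275 m and horizontal distance between box_key_head and keyway below 0.005 m and contact force between the fingers and box_key above 2 N and velocity of joint lock_cylinder below 0.1 rad/s and distance of other_key_head from where it was at the start of the episode below 0.015 m and distance of each of tumbler, polka_mug from where it was at the start of the episode below 0.02 m); the arm keeps its last pose, push and grip.
It fails at once if the other key is taken out of the dock or knocked (moved 15 mm) (distance of other_key_head from where it was at the start of the episode above 0.015 m).
It fails at once if the tumbler or the mug is shifted by more than 20 mm or knocked over (distance of any of tumbler, polka_mug from where it was at the start of the episode above 0.02 m or angle between any of tumbler, polka_mug's own z axis and vertical above 0.3 rad).
It also fails if it takes over 72 s, if anything falls off the work surface, if the arm or the gripper's body presses on something with over 40 N, if the wrist force passes 120 N, or if a joint passes its speed limit or range.

## Working session

There is one attempt and no reset: what is moved stays moved. The work goes in short steps, Python scripts to look and compute and a tool call to move; the robot and the scene stay as the last step left them, time stands still between calls to the robot, and variables do not carry over. Pictures are saved under pics/ and viewed, at most 10 in all, crops included, and the job is handed in when it is done.

Besides the shell and the picture viewer there is one more tool, called after "Emit:" in YAML: its name, and indented under it one key for each argument. move_arm: Moves the arm, as the interface text tells. Its arguments: {"type":"object","properties":{"commands":{"type":"array","items":{"type":"array"}}},"required":["commands"]}

```bash
mkdir -p pics; cat > h.py <<'E'
import numpy as np, cv2, sys
from cell import env, read_camera, search_frame, cut_out
def ray(p,uv):
    K=np.array([[p["fx"],0,p["cx"]],[0,p["fy"],p["cy"]],[0,0,1.]])
    n=cv2.undistortPoints(np.array([[uv]],float),K,np.array(p["D"],float))[0,0]
    R=cv2.Rodrigues(np.array(p["rvec"],float))[0]; t=np.array(p["tvec"],float).ravel()
    return -R.T@t, R.T@np.array([n[0],n[1],1.])
def at_z(p,uv,z):
    c,d=ray(p,uv); return c+d*(z-c[2])/d[2]
def tri(obs):
    A=np.zeros((3,3));b=np.zeros(3)
    for p,uv in obs:
        c,d=ray(p,uv);d=d/np.linalg.norm(d);M=np.eye(3)-np.outer(d,d);A+=M;b+=M@c
    x=np.linalg.solve(A,b)
    return x
def proj(p,X):
    K=np.array([[p["fx"],0,p["cx"]],[0,p["fy"],p["cy"]],[0,0,1.]])
    return cv2.projectPoints(np.array(X,float).reshape(-1,3),np.array(p["rvec"],float),np.array(p["tvec"],float),K,np.array(p["D"],float))[0].reshape(-1,2)
def save(p,n,crop=None,s=1):
    im=p["image"][:,:,::-1]
    if crop: a,b,c,d=crop; im=im[b:d,a:c]
    cv2.imwrite("pics/"+n,cv2.resize(im,None,fx=s,fy=s,interpolation=cv2.INTER_CUBIC))
E
python3 - <<'E'
from h import *
np.set_printoptions(precision=1,suppress=True)
P={n:read_camera(n) for n in("scene","side","wrist")}
for n,p in P.items():
    print(n,ray(p,(320,200))[0])
for th in ["medicine_box","keyhole_cover","cover_tab","box_key_head","other_key_head","key_dock","tumbler","polka_mug"]:
    for n,p in P.items():
        r=search_frame(th,p); print(th,n,[(np.array(q["at"]),round(q["confidence"],2)) for q in r[:2]])
im=np.vstack([np.hstack([P["scene"]["image"],P["side"]["image"]]),np.hstack([P["wrist"]["image"],P["wrist"]["image"]*0])])[:,:,::-1]
cv2.imwrite("pics/a.png",cv2.resize(im,(800,500),interpolation=cv2.INTER_AREA))
import pickle;pickle.dump(P,open("P0.pkl","wb"))
E
```

```text
scene [ -69.  -707.9  946. ]
side [564.4 943.3 928.3]
wrist [625.5  68.1 384.8]
medicine_box scene [(array([251.2, 151.9]), 0.64)]
medicine_box side [(array([291.3, 300.9]), 0.72)]
medicine_box wrist []
keyhole_cover scene []
keyhole_cover side [(array([291.8, 302.7]), 0.57)]
keyhole_cover wrist [(array([238.3, 133.7]), 0.6)]
cover_tab scene []
cover_tab side [(array([309.1, 287.7]), 0.41)]
cover_tab wrist []
box_key_head scene [(array([286.4, 196.6]), 0.66)]
box_key_head side [(array([330.5, 223.2]), 0.39)]
box_key_head wrist [(array([240.3, 132. ]), 0.74)]
other_key_head scene [(array([269.4, 193.6]), 0.54)]
other_key_head side [(array([332.5, 234.5]), 0.4)]
other_key_head wrist [(array([222.3,  66.6]), 0.55)]
key_dock scene [(array([276.5, 207.2]), 0.67)]
key_dock side [(array([330.6, 242. ]), 0.71)]
key_dock wrist [(array([246.1,  97.7]), 0.67)]
tumbler scene [(array([358.8, 249.5]), 0.63), (array([285.4, 194.2]), 0.42)]
tumbler side [(array([329.6, 175.7]), 0.56), (array([299.6, 288.8]), 0.22)]
tumbler wrist [(array([267.6, 315.9]), 0.78)]
polka_mug scene [(array([417.9, 288.3]), 0.92)]
polka_mug side [(array([335.7, 136.4]), 0.73)]
polka_mug wrist []
```

View pics/a.png

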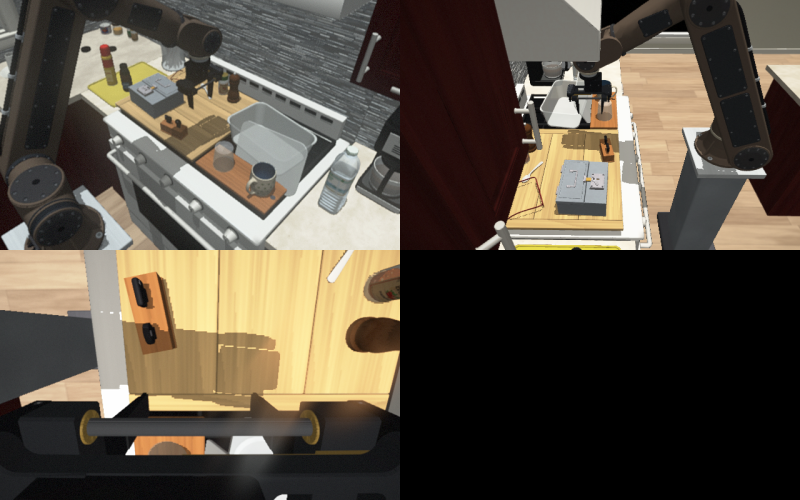

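The picture shows the dock in the wrist view, round key at (240,132) and rectangular key at (222,66). The box is in the side view at about (291,301), with its lock case towards the robot.

```bash
python3 - <<'E'
from h import *
import pickle
np.set_printoptions(precision=1,suppress=True)
P=pickle.load(open("P0.pkl","rb"))
w,s,c=P["wrist"],P["side"],P["scene"]
print("box key",at_z(w,(240.3,132),117),at_z(c,(286.4,196.6),117),at_z(s,(330.5,223.2),117))
print("other",at_z(w,(222.3,66.6),117),at_z(c,(269.4,193.6),117),at_z(s,(332.5,234.5),117))
print("dock",at_z(w,(246,97.7),85))
print("cover",at_z(s,(291.8,302.7),144),"tab",at_z(s,(309.1,287.7),150))
print("tumbler",at_z(w,(267.6,315.9),95),at_z(c,(358.8,249.5),95),at_z(s,(329.6,175.7),95)); print("mug",at_z(c,(417.9,288.3),98))
print("box",at_z(c,(251,152),136))
a=cv2.resize(s["image"][240:360,220:370],(800,640))[:560]
save(s,"b1.png",(235,245,355,335),6.5)
save(w,"b2.png",(180,20,300,180),3.5)
E
```

```text
box key [558.8  63.6 117. ] [557.9  55.4 117. ] [550.7  68.8 117. ]
other [547.4 114.9 117. ] [535.8  95.4 117. ] [545.5 112.9 117. ]
dock [558.   93.8  85. ]
cover [637.1 355.8 144. ] tab [600.2 318.6 150. ]
tumbler [ 570.5 -127.    95. ] [ 563.3 -184.7   95. ] [ 552.4 -178.9   95. ]
mug [ 563.2 -351.7   98. ]
box [604.  249.9 136. ]
```

View pics/b1.png

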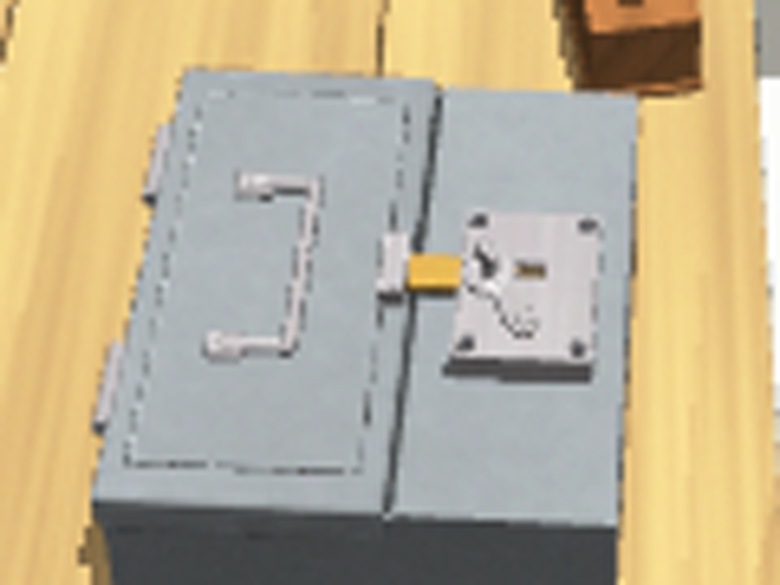

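View pics/b2.png

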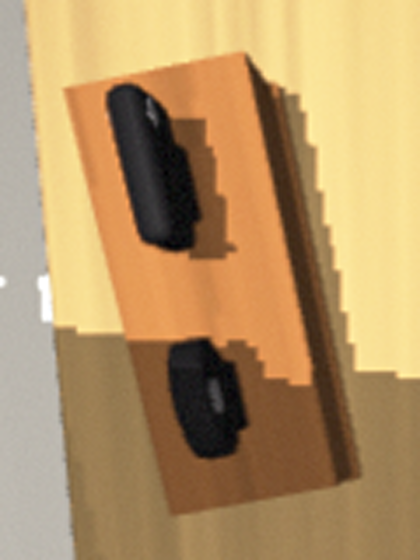

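The side crop shows the keyway at about (316.5,286) full-frame. The cover's rivet is at (316,295) and its tab end at (310,285), so the cover is only partly swung and needs pushing toward the lid. I'll move over the box with the fingers closed.

Emit:
move_arm:
  commands:
    - [[-0.1, 1, 0], 0, -1]
    - [[-0.1, 1, 0], 0, -1]
    - [[-0.1, 1, 0], 0, -1]
    - [[-0.1, 1, 0], 0, -1]
    - [[-0.1, 1, 0], 0, -1]
    - [[-0.1, 1, 0], 0, -1]
    - [[-0.1, 1, 0], 0, -1]
    - [[-0.1, 1, 0], 0, -1]
    - [[0, 0, 0], 0, -1]
    - [[0, 0, 0], 0, -1]
    - [[0, 0, 0], 0, -1]

```text
t: 2.27
eef_pos: [601.0, 239.7, 404.6]
tcp_rot: [-3.141, 0.0, 1.571]
ft_force: [0.1, -0.6, -0.6]
opening: 0.286
grip_force: 0.0
```

```bash
python3 - <<'E'
from h import *
import pickle
np.set_printoptions(precision=2,suppress=True)
P0=pickle.load(open("P0.pkl","rb"));s=P0["side"]
st=env.state();print(st["eef_pos"],st["tcp_rot"],st["opening"],st["joints"])
w=read_camera("wrist");pickle.dump(w,open("w1.pkl","wb"))
print(at_z(s,(316.5,286.4),144))
uv=proj(w,at_z(s,(316.5,286.4),144))[0];print(uv)
u,v=map(int,uv); x0=max(0,min(u-80,440));y0=max(0,v-60);print(x0,y0)
save(w,"c.png",(x0,y0,x0+160,y0+120),5)
for th in["keyhole_cover","cover_tab","medicine_box"]: print(th,[(q["at"],q["confidence"]) for q in search_frame(th,w)[:2]])
E
```

```text
[600.99 239.71 404.65] [-3.14  0.    1.57] 0.2863972871724787 [ 0.28  0.52  1.5  -0.    1.12  0.28]
[583.75 309.85 144.  ]
[295.56 123.38]
215 63
keyhole_cover [([311.3, 116.8], 0.67)]
cover_tab [([314.0, 116.1], 0.61)]
medicine_box [([369.0, 117.8], 0.71)]
```

View pics/c.png

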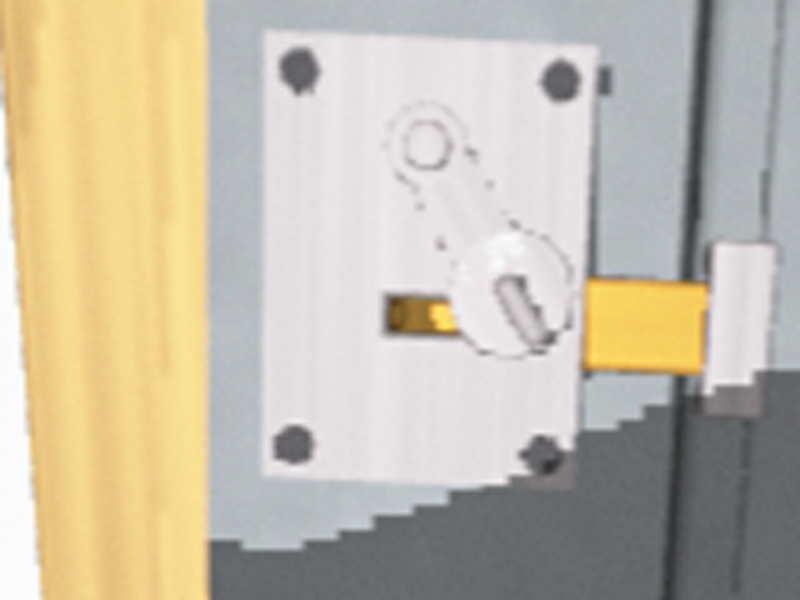

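The wrist crop shows the case with corner pixels (263,30), (598,46), (580,488), (263,475). The rivet is at (427,145), the tab at (525,310) and the slot's left end at (383,316), and the cover half overlaps the slot. Next I'll compute the geometry.

```bash
python3 - <<'E'
from h import *
import pickle
np.set_printoptions(precision=2,suppress=True)
w=pickle.load(open("w1.pkl","rb"))
f=lambda u,v,z:at_z(w,(215+u/5,63+v/5),z)[:2]
C=np.array([f(*c,144) for c in[(263,30),(598,46),(580,488),(263,475)]])
# model: x,y in box frame
M=np.array([(-24,39),(24,39),(24,-25),(-24,-25)],float)
A,B=M-M.mean(0),C-C.mean(0)
th=np.arctan2((A[:,0]*B[:,1]-A[:,1]*B[:,0]).sum(),(A*B).sum())
R=np.array([[np.cos(th),-np.sin(th)],[np.sin(th),np.cos(th)]])
o=C.mean(0)-R@M.mean(0)
print(C,"yaw",th,"keyway",o,"res",C-(o+M@R.T))
print("slot left",f(383,316,144),"pred",o+R@[-5.7,0])
riv=f(427,145,146);tab=f(525,310,155)
print("riv",riv,o+R@[0,24],"tab",tab); d=R.T@(tab-riv);print("angle",np.arctan2(d[0],-d[1]),np.linalg.norm(d))
E
```

```text
[[564.16 348.08]
 [612.71 345.88]
 [610.69 281.93]
 [561.67 283.93]] yaw -0.03798151507565475 keyway [587.04 307.96] res [[-0.38  0.23]
 [ 0.2  -0.14]
 [ 0.62 -0.13]
 [-0.44  0.04]]
slot left [580.73 307.79] pred [581.35 308.18]
riv [587.82 332.04] [587.95 331.94] tab [602.12 308.63]
angle 0.5863838265360278 27.436459392274255
```

Emit:
move_arm:
  commands:
    - [[-0.25, 0.7, 0], 0, -1]
    - [[-0.25, 0.7, 0], 0, -1]
    - [[-0.27, 0.74, 0], 0, -1]
    - [[0, 0, -0.4], 0, -1]
    - [[0, 0, -0.4], 0, -1]
    - [[0, 0, -0.4], 0, -1]
    - [[0, 0, -0.3], 0, -1]
    - [[0, 0, 0], 0, -1]
    - [[0, 0, 0], 0, -1]

```text
t: 3.22
eef_pos: [578.4, 303.5, 359.0]
tcp_rot: [-3.14, 0.001, 1.57]
ft_force: [0.4, 0.5, 0.7]
opening: 0.003
grip_force: 0.0
```

Emit:
move_arm:
  commands:
    - [[0, 0, -0.33], 0, -1]
    - [[0, 0, -0.33], 0, -1]
    - [[0.2, 0, 0], 0, -1]
    - [[0.2, 0, 0], 0, -1]
    - [[0.2, 0, 0], 0, -1]
    - [[0.15, 0, 0], 0, -1]
    - [[0.1, 0.15, 0], 0, -1]
    - [[0.1, 0.2, 0], 0, -1]
    - [[0.05, 0.2, 0], 0, -1]
    - [[0, 0, 0], 0, -1]

```text
t: 4.05
eef_pos: [608.0, 322.0, 340.0]
tcp_rot: [3.141, -0.0, 1.572]
ft_force: [0.2, 0.2, -0.8]
opening: 0.006
grip_force: 0.0
```

Emit:
move_arm:
  commands:
    - [[-0.1, -0.5, 0.5], 0, -1]
    - [[-0.2, -1, 1], 0, -0.5]
    - [[-0.2, -1, 0.5], 0, 0]
    - [[0, 0, 0], 0, 0]
    - [[0, 0, 0], 0, 0]

```text
t: 4.47
eef_pos: [592.9, 245.7, 400.5]
tcp_rot: [3.139, -0.001, 1.569]
ft_force: [-0.2, -0.3, -0.3]
opening: 0.232
grip_force: 0.0
```

```bash
python3 - <<'E'
from h import *
import pickle
w=read_camera("wrist");pickle.dump(w,open("w2.pkl","wb"))
print(env.state()["eef_pos"])
u,v=map(int,proj(w,(587,308,144))[0]);x0=max(0,u-80);y0=max(0,v-60);print(u,v,x0,y0)
save(w,"d.png",(x0,y0,x0+160,y0+120),5)
E
```

```text
[592.9526512  246.50725865 399.53071478]
309 134 229 74
```

View pics/d.png

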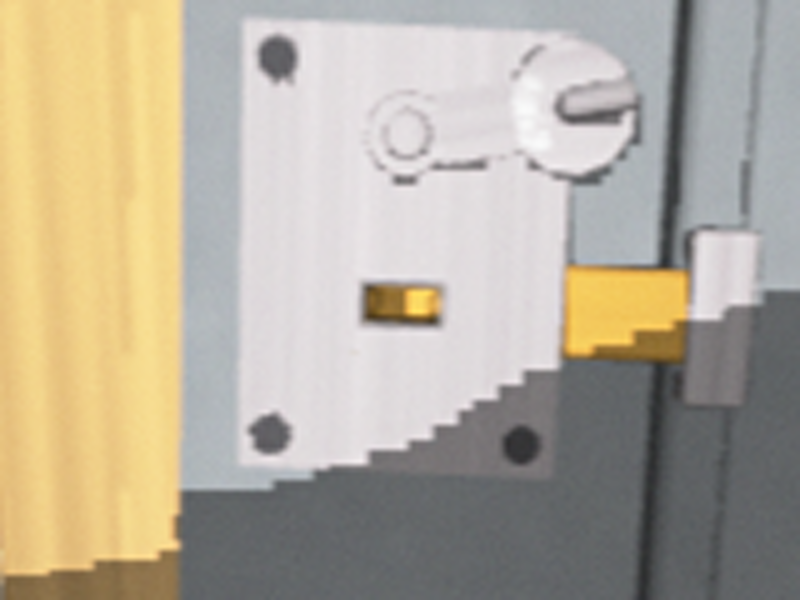

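Emit:
move_arm:
  commands:
    - [[-0.33, -1, 0], 0, 0]
    - [[-0.33, -1, 0], 0, 0]
    - [[-0.3, -1, 0], 0, 0]
    - [[-0.2, -1, 0], 0, 0]
    - [[0, -1, 0], 0, 0]
    - [[0, -1, 0], 0, 0]
    - [[0, -1, 0], 0, 0]
    - [[0, -1, -0.5], 0, 0]
    - [[0, 0, -0.5], 0, 0]
    - [[0, 0, -0.5], 0, 0]
    - [[0, 0, 0], 0, 0]

```text
t: 5.43
eef_pos: [558.2, 6.9, 350.9]
tcp_rot: [-3.137, -0.001, 1.571]
ft_force: [-0.2, 0.4, 0.0]
opening: 0.5
grip_force: 0.0
```

```bash
python3 - <<'E'
from h import *
import pickle
w=read_camera("wrist");pickle.dump(w,open("w3.pkl","wb"))
print(env.state()["eef_pos"],env.state()["opening"])
for th in["box_key_head","other_key_head","key_dock"]:
  for q in cut_out(th,w)[:1]:
    m=q["region"].astype(np.uint8); r=cv2.minAreaRect(cv2.findNonZero(m)); print(th,q["at"],q["confidence"],m.sum(),r, at_z(w,q["at"],117))
u,v=map(int,proj(w,(558,63,117))[0]);x0=max(0,u-80);y0=max(0,v-85);print(u,v,x0,y0)
save(w,"e.png",(x0,y0,x0+160,y0+120),5)
E
```

```text
[558.510868     7.12989115 352.38791332] 0.49775355841857744
box_key_head [318.4, 147.1] 0.88 591 ((318.2432556152344, 145.45947265625), (42.743736267089844, 14.467110633850098), 80.53767395019531) [557.12042981  61.35833497 117.        ]
other_key_head [303.7, 61.3] 0.9 860 ((303.568603515625, 63.81680679321289), (60.99592971801758, 15.150420188903809), 80.27242279052734) [547.73596663 115.61656837 117.        ]
key_dock [311.9, 104.1] 0.75 8157 ((310.9693908691406, 104.52250671386719), (154.8871307373047, 66.16175079345703), 80.21759033203125) [552.84680816  89.36603355 117.        ]
319 144 239 59
```

View pics/e.png

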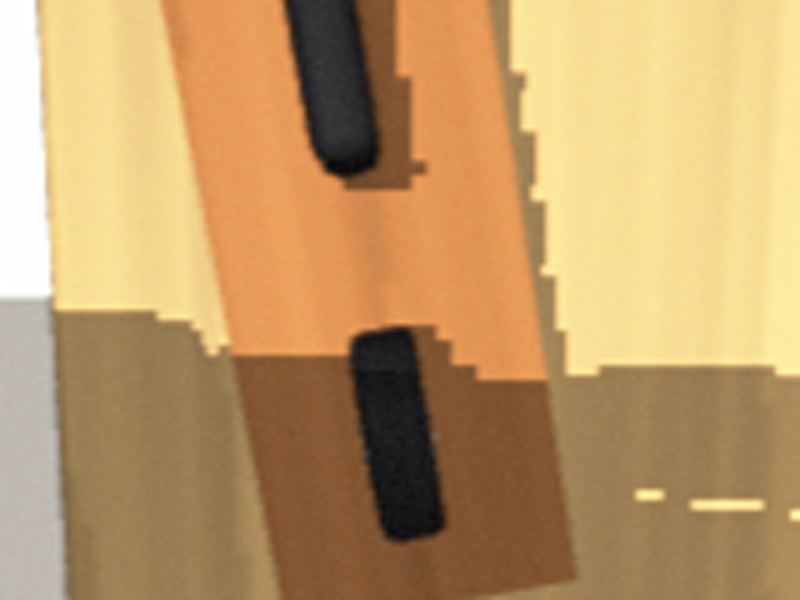

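The cover now lies clear at about 1.55 rad and the slot is fully visible at crop (402,304). The key head is centred at (318,146), tilted 80.5° in the image, so its yaw is about +0.166.

Emit:
move_arm:
  commands:
    - [[0, 0.6, 0], 0.7, 0]
    - [[0, 0.6, 0], 0.7, 0]
    - [[0, 0.6, 0], 0.68, 0]
    - [[0, 0, 0], 0, 0]
    - [[0, 0, 0], 0, 0]

```text
t: 6.05
eef_pos: [558.3, 61.5, 354.8]
tcp_rot: [3.14, 0.0, 1.738]
ft_force: [0.0, -0.3, -0.1]
opening: 0.498
grip_force: 0.0
```

```bash
python3 - <<'E'
from h import *
import pickle
np.set_printoptions(precision=3,suppress=True)
w=pickle.load(open("w2.pkl","rb"))
print("keyway",at_z(w,(309.4,134.8),144),"rivet",at_z(w,(229+406/5,74+132/5),146))
C=np.array([at_z(w,(229+u/5,74+v/5),144)[:2] for u,v in[(243,20),(573,38),(555,477),(240,464)]])
M=np.array([(-24,39),(24,39),(24,-25),(-24,-25)],float)
A,B=M-M.mean(0),C-C.mean(0)
print(np.arctan2((A[:,0]*B[:,1]-A[:,1]*B[:,0]).sum(),(A*B).sum()))
w=pickle.load(open("w3.pkl","rb"))
print("key",at_z(w,(318.3,146),130)); print(env.state()["eef_pos"],env.state()["tcp_rot"],env.state()["joints"])
E
```

```text
keyway [586.864 307.879 144.   ] rivet [587.713 332.206 146.   ]
-0.03866223492324482
key [557.155  62.879 130.   ]
[558.266  61.521 354.847] [3.14  0.    1.738] [-0.008  0.458  1.773 -0.     0.909 -0.175]
```

Emit:
move_arm:
  commands:
    - [[-0.035, 0.035, -0.6], 0, 0]
    - [[0, 0, -0.6], 0, 0]
    - [[0, 0, -0.6], 0, 0]
    - [[0, 0, -0.42], 0, 0]
    - [[0, 0, 0], 0, 0]
    - [[0, 0, 0], 0, -1]
    - [[0, 0, 0], 0, -1]
    - [[0, 0, 0], 0, -1]
    - [[0, 0, 0], 0, -1]
    - [[0, 0, 0], 0, -1]
    - [[0, 0, 0], 0, -1]
    - [[0, 0, 0], 0, -1]
    - [[0, 0, 0], 0, -1]
    - [[0, 0, 0], 0, -1]

```text
t: 7.22
eef_pos: [557.2, 61.6, 287.8]
tcp_rot: [3.141, 0.0, 1.737]
ft_force: [-0.1, -0.7, 4.7]
opening: 0.095
grip_force: 30.0
```

Emit:
move_arm:
  commands:
    - [[0, 0, 0.3], 0, -1]
    - [[0, 0, 0.5], 0, -1]
    - [[0, 0, 0.5], 0, -1]
    - [[0, 0, 0.7], 0, -1]
    - [[0, 0, 0.9], 0, -1]
    - [[0, 0, 0.9], 0, -1]
    - [[0, 0, 0], 0, -1]
    - [[0, 0, 0], 0, -1]

```text
t: 7.88
eef_pos: [557.0, 61.6, 403.1]
tcp_rot: [3.139, 0.001, 1.737]
ft_force: [0.1, 0.3, -0.3]
opening: 0.093
grip_force: 30.0
```

```bash
python3 - <<'E'
from h import *
st=env.state();print(st["eef_pos"],st["opening"],st["grip_force"],st["joints"])
p=read_camera("wrist");x=st["eef_pos"]
for n in("scene","side","wrist"):
    p=read_camera(n) if n!="wrist" else p
    print(n,[(q["at"],q["confidence"]) for q in search_frame("box_key_head",p)[:1]],proj(p,(x[0],x[1],x[2]-171)))
E
```

```text
[557.00351767  61.64206352 403.09831246] 0.09291670269721028 29.999902546405792 [-7.64522289e-03  4.00668796e-01  1.72193879e+00 -1.96159780e-05
  1.01604608e+00 -1.74132555e-01]
scene [] [[281.55508475 158.74292171]]
side [([327.6, 194.4], 0.43)] [[328.62813791 188.61804922]]
wrist [([327.6, 194.4], 0.43)] [[328.62813791 188.61804922]]
```

Emit:
move_arm:
  commands:
    - [[0.05, 0.45, 0], 0.95, -1]
    - [[0.05, 0.45, 0], 0.95, -1]
    - [[0.05, 0.45, 0], 0.95, -1]
    - [[0.05, 0.45, 0], 0.95, -1]
    - [[0.05, 0.45, 0], 0.95, -1]
    - [[0.05, 0.45, 0], 0.95, -1]
    - [[0.05, 0.45, 0], 0.95, -1]
    - [[0.05, 0.45, 0], 0.95, -1]
    - [[0.05, 0.45, 0], 0.95, -1]
    - [[0.05, 0.45, 0], 0.95, -1]
    - [[0.06, 0.46, 0], 0.95, -1]
    - [[0.06, 0.46, 0], 0.95, -1]
    - [[0.06, 0.46, 0], 0.95, -1]
    - [[0.06, 0.47, 0], 0.95, -1]
    - [[0.06, 0.47, 0], 0.95, -1]
    - [[0.06, 0.47, 0], 0.95, -1]
    - [[0.06, 0.46, 0], 0.95, -1]
    - [[0.08, 0.46, 0], 0.91, -1]
    - [[0, 0, 0], 0, -1]
    - [[0, 0, 0], 0, -1]

```text
t: 9.85
eef_pos: [587.2, 308.2, 400.6]
tcp_rot: [-3.141, -0.001, 3.101]
ft_force: [-0.7, 0.8, -0.5]
opening: 0.093
grip_force: 30.0
```

```bash
python3 - <<'E'
from h import *
import pickle
st=env.state();print(st["eef_pos"],st["tcp_rot"],st["opening"],st["grip_force"])
w=read_camera("wrist");s=read_camera("side");pickle.dump((w,s),open("w4.pkl","wb"))
u,v=map(int,proj(w,(587,308,144))[0]);x0=max(0,u-60);y0=max(0,v-60)
print(u,v,x0,y0,w["image"][y0:y0+120,x0:x0+120].shape)
us,vs=map(int,proj(s,(587,308,170))[0]);print(us,vs)
a=cv2.resize(w["image"][y0:y0+120,x0:x0+120],(600,600),interpolation=cv2.INTER_CUBIC)[:,:,::-1]
b=cv2.resize(s["image"][vs-60:vs+60,us-20:us+20],(200,600),interpolation=cv2.INTER_CUBIC)[:,:,::-1]
cv2.imwrite("pics/f.png",np.hstack([a,b]))
E
```

```text
[587.15941334 308.16950652 400.60862283] [-3.14102925e+00 -1.22197333e-03  3.10099487e+00] 0.09255992615059577 29.99959409236908
319 214 259 154 (120, 120, 3)
314 278
```

View pics/f.png

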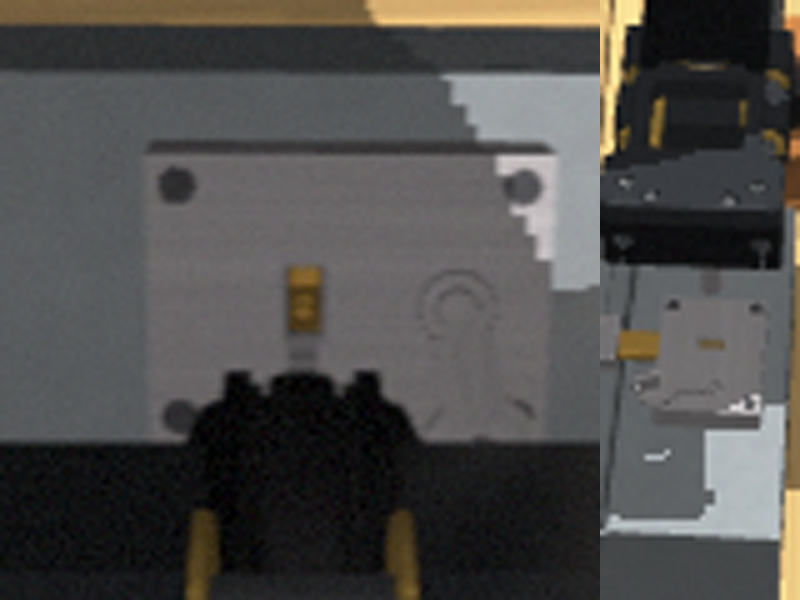

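The crop shows the slot at about (304,300), running along the image's vertical. The blade's tip is directly below it at (302,350), so the key is laterally aligned to within about 0.3 mm. I'll compute the camera bias from the two yaw views.

```bash
python3 - <<'E'
from h import *
import pickle
np.set_printoptions(precision=2,suppress=True)
w,s=pickle.load(open("w4.pkl","rb"))
f=lambda u,v,z:at_z(w,(259+u/5,154+v/5),z)[:2]
k2=f(304,299,144);print("keyway now",k2,"rivet",f(458,305,146))
C=np.array([f(*c,144) for c in[(146,152),(553,152)]]);print("front corners",C, "pred", [(587+ -24*np.cos(-.0385)-y*np.sin(-.0385),308-24*np.sin(-.0385)+y*np.cos(-.0385)) for y in(-25,39)])
k1=np.array([586.95,307.9])
# k = true + R(yaw) b
R=lambda a:np.array([[np.cos(a),-np.sin(a)],[np.sin(a),np.cos(a)]])
D=R(1.571)-R(3.101); b=np.linalg.solve(D,k1-k2);print("bias",b,"true",k1-R(1.571)@b)
print("tip y px->",f(302,345,175))
g=cv2.cvtColor(w["image"],cv2.COLOR_RGB2GRAY)[205:238,308:332];print(g[::2])
E
```

```text
keyway now [586.31 308.38] rivet [587.72 332.62]
front corners [[561.64 284.84]
 [564.21 347.94]] pred [(np.float64(562.055522563026), np.float64(283.9422975869204)), (np.float64(564.5189138974707), np.float64(347.89487144547115))]
bias [ 0.09 -0.57] true [586.38 307.81]
tip y px-> [584.17 308.11]
[[104 107 106 106 106 105 104 104 103 105 104 104 104 104 106 105 104 106
  106 106 104 103 105 104]
 [109 108 107 105 107 111 109 100  89  90  96 102  97  99  91  91 102 109
  110 107 108 107 109 105]
 [104 104 107 104 106 106 103  92  81  90 100 105 104 103  93  86  95 103
  105 106 105 104 105 106]
 [104 103 104 105 101 101 100  90  74  64  71  68  66  67  66  77  92 104
  104 101 104 103 101 104]
 [102 102 102 103 101 104 102  93  72  57  70  79  82  65  56  74  93 105
  103 100 100 101 105 104]
 [103 103 105 104 105 105 101  94  72  60  70  78  77  59  59  79  97 105
  105 105 103 103 105 101]
 [103 101 101 103 102 102 104  94  71  59  68  80  74  65  62  78  95 100
  106 103 105 102 103 104]
 [104 103 101 102 103 104 102  96  70  55  60  57  60  61  71  81  98 103
  106 105 101 101 10
[... 216 characters left out ...]
03 102 103 101 101 100 100  89  74  70  73  73  75  88 101 105 102
  102 103 102 102 101 103]
 [100 101 101 102 102 104 101 100  90  76  78  79  78  78  92 100 103 106
  105 104 105 104 102 101]
 [ 32  80 104 102  91  62  28  21  20  12  13  10   6  20  20  26  41  78
  104 107 100  78  31  10]
 [  8  22  29  61  63  27  16  14   6   2   5  10   7   2   9  10   1  29
   63  60  35  17  13  13]
 [  3  10   8  21  21  11  14  17  10  15  16  11  10  14  15   7   6  14
   25  32   4  11   7   7]
 [  9  11   5   7   6  10  10   8  13  10  11  13   8   7  16   5  12   6
    9  16   4  18   4   9]
 [  3   0   9  14  13  16   1  13  17   6  13  11   9  16   4   8  20   7
    5   5   4  19  11   4]]
```

Emit:
move_arm:
  commands:
    - [[0, 0, -0.5], 0, -1]
    - [[0, 0, -0.3], 0, -1]
    - [[0, 0, -0.18], 0, -1]
    - [[0, 0, 0], 0, -1]
    - [[0, 0, 0], 0, -1]
    - [[0, 0, 0], 0, -1]

```text
t: 10.45
eef_pos: [587.3, 307.8, 372.6]
tcp_rot: [3.141, 0.001, 3.102]
ft_force: [-0.5, -0.2, -0.4]
opening: 0.091
grip_force: 30.0
```

```bash
python3 - <<'E'
from h import *
import pickle
st=env.state();print(st["eef_pos"],st["tcp_rot"],st["ft_force"])
w=read_camera("wrist");pickle.dump(w,open("w5.pkl","wb"))
u,v=map(int,proj(w,(587,308,144))[0]);x0=u-30;y0=v-30
print(u,v,x0,y0)
save(w,"g.png",(x0,y0,x0+60,y0+60),10)
E
```

```text
[587.33685145 307.78617576 372.61687925] [3.14130099e+00 5.08184268e-04 3.10157794e+00] [-0.50659509 -0.17921348 -0.41555128]
319 224 289 194
```

View pics/g.png

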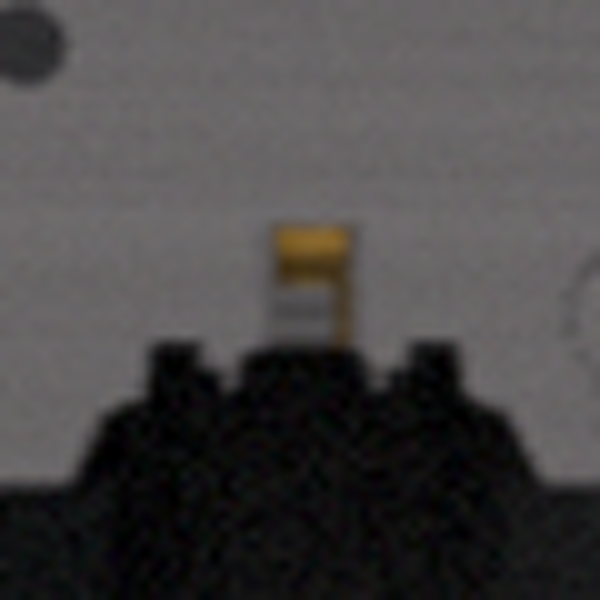

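The close crop shows the slot at columns 270–352 from row 225 and the blade at columns 270–335. The key needs about +0.6 mm in y. In x the tip edge starts about 2.8 mm inside the slot's end, which suggests a tapered tip. I'll shift and go down gently.

Emit:
move_arm:
  commands:
    - [[0, 0.02, 0], 0, -1]
    - [[0, 0, -0.05], 0, -1]
    - [[0, 0, -0.05], 0, -1]
    - [[0, 0, -0.05], 0, -1]
    - [[0, 0, -0.05], 0, -1]
    - [[0, 0, -0.03], 0, -1]
    - [[0, 0, 0], 0, -1]
    - [[0, 0, 0], 0, -1]

```text
t: 11.17
eef_pos: [587.2, 308.5, 365.2]
tcp_rot: [3.142, -0.0, 3.102]
ft_force: [0.2, -0.7, -0.8]
opening: 0.093
grip_force: 30.0
```

Emit:
move_arm:
  commands:
    - [[0, 0, -0.05], 0, -1]
    - [[0, 0, -0.05], 0, -1]
    - [[0, 0, -0.05], 0, -1]
    - [[0, 0, -0.05], 0, -1]
    - [[0, 0, -0.05], 0, -1]
    - [[0, 0, 0], 0, -1]
    - [[0, 0, 0], 0, -1]

```text
t: 11.75
eef_pos: [587.2, 308.5, 357.6]
tcp_rot: [3.142, -0.0, 3.102]
ft_force: [-0.3, -0.2, -1.5]
opening: 0.093
grip_force: 30.0
```

Freely in so far. Now pushing with a slight rock along x.

Emit:
move_arm:
  commands:
    - [[0.03, 0, -0.05], 0, -1]
    - [[-0.03, 0, -0.05], 0, -1]
    - [[-0.03, 0, -0.05], 0, -1]
    - [[0.03, 0, -0.05], 0, -1]
    - [[0.03, 0, -0.05], 0, -1]
    - [[-0.03, 0, -0.05], 0, -1]
    - [[0, 0, 0], 0, -1]

```text
t: 12.33
eef_pos: [587.2, 308.5, 348.4]
tcp_rot: [3.141, -0.0, 3.102]
ft_force: [-0.7, 1.4, -4.1]
opening: 0.094
grip_force: 30.0
```

Emit:
move_arm:
  commands:
    - [[0.03, 0, -0.05], 0, -1]
    - [[-0.03, 0, -0.05], 0, -1]
    - [[-0.03, 0, -0.05], 0, -1]
    - [[0.03, 0, -0.05], 0, -1]
    - [[0, 0, -0.03], 0, -1]
    - [[0, 0, 0], 0, -1]
    - [[0, 0, 0], 0, -1]

```text
t: 12.92
eef_pos: [587.2, 308.5, 341.4]
tcp_rot: [-3.142, -0.0, 3.102]
ft_force: [0.3, 0.4, -3.6]
opening: 0.094
grip_force: 30.0
```

Emit:
move_arm:
  commands:
    - [[0, 0, -0.04], 0, -1]
    - [[0, 0, -0.03], 0, -1]
    - [[0, 0, 0], 0, -1]
    - [[0, 0, 0], 0, -1]

```text
t: 13.25
eef_pos: [587.2, 308.5, 339.9]
tcp_rot: [3.141, 0.0, 3.102]
ft_force: [-1.0, -0.6, 2.0]
opening: 0.092
grip_force: 30.0
```

```bash
python3 - <<'E'
from h import *
import pickle
st=env.state();print(st["eef_pos"],st["ft_force"],st["moment"])
w=read_camera("wrist");s=read_camera("side");c=read_camera("scene");pickle.dump((w,s,c),open("w6.pkl","wb"))
print(proj(w,[(587,308,144),(587,308,169)]))
u,v=map(int,proj(w,(587,308,144))[0]);x0=u-40;y0=v-30
a=cv2.resize(w["image"][y0:y0+60,x0:x0+80],(800,600),interpolation=cv2.INTER_CUBIC)[:,:,::-1]
a=np.clip(a.astype(float)*1.8,0,255).astype(np.uint8)
cv2.imwrite("pics/i.png",a)
E
```

```text
[587.22650856 308.45503269 339.85878205] [-0.99420053 -0.62027308  1.95322813] [0.01517893 0.16321769 0.04859159]
[[318.81329402 241.77823373]
 [318.82394086 258.92073746]]
```

View pics/i.png

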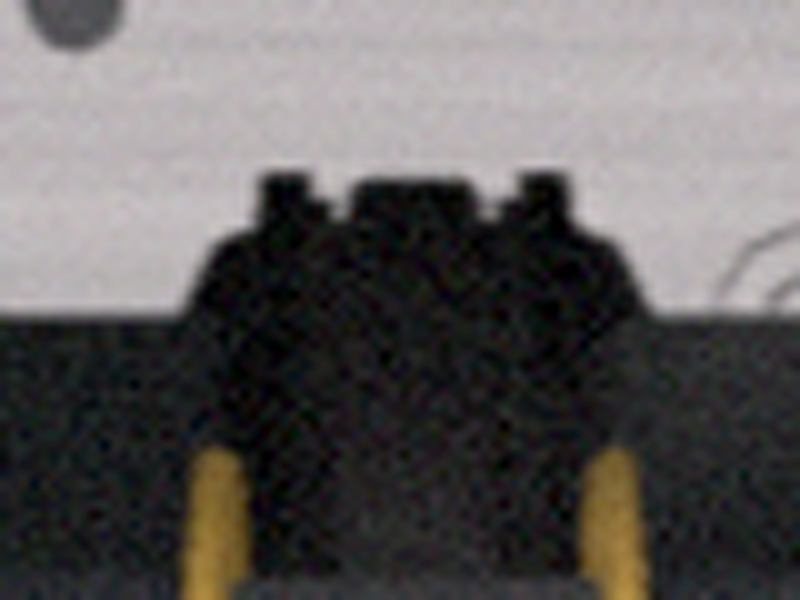

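The head keeps its place relative to the fingers (rows 180 and 175), so there was hardly any slip. I'll press further until it seats firmly.

Emit:
move_arm:
  commands:
    - [[0, 0, -0.03], 0, -1]
    - [[0, 0, -0.03], 0, -1]
    - [[0, 0, 0], 0, -1]
    - [[0, 0, 0], 0, -1]

```text
t: 13.73
eef_pos: [587.1, 308.4, 339.7]
tcp_rot: [3.141, 0.001, 3.102]
ft_force: [-5.2, -2.4, 14.5]
opening: 0.092
grip_force: 30.0
```

Firmly seated at home height (14.5 N at z 339.7). Now turning clockwise.

Emit:
move_arm:
  commands:
    - [[0, 0, 0], 0, -1]
    - [[0, 0, 0], -0.5, -1]
    - [[0, 0, 0], -0.8, -1]
    - [[0, 0, 0], -0.8, -1]
    - [[0, 0, 0], -0.8, -1]
    - [[0, 0, 0], -0.8, -1]
    - [[0, 0, 0], -0.8, -1]
    - [[0, 0, 0], -0.8, -1]
    - [[0, 0, 0], -0.8, -1]
    - [[0, 0, 0], -0.8, -1]
    - [[0, 0, 0], 0, -1]

```text
t: 14.65
eef_pos: [587.0, 308.2, 339.7]
tcp_rot: [3.141, 0.001, 2.546]
ft_force: [-5.9, -4.1, 16.0]
opening: 0.09
grip_force: 30.0
```

```bash
python3 -c "
from h import *
st=env.state();print(st['eef_pos'],st['tcp_rot'],st['ft_force'],st['moment'],st['joints'])"
```

```text
[587.04611482 308.16885098 339.7148275 ] [3.14131959e+00 9.93811584e-04 2.54626065e+00] [-5.89145178 -4.0622534  15.95936289] [-0.90458414  1.16207433  0.05328194] [ 3.83931268e-01  6.09001605e-01  1.52699959e+00 -7.96957451e-04
  1.00481075e+00 -5.91106089e-01]
```

Emit:
move_arm:
  commands:
    - [[0, 0, 0], -0.8, -1]
    - [[0, 0, 0], -0.8, -1]
    - [[0, 0, 0], -0.8, -1]
    - [[0, 0, 0], -0.8, -1]
    - [[0, 0, 0], -0.8, -1]
    - [[0, 0, 0], -0.8, -1]
    - [[0, 0, 0], -0.8, -1]
    - [[0, 0, 0], -0.8, -1]
    - [[0, 0, 0], -0.8, -1]
    - [[0, 0, 0], -0.8, -1]
    - [[0, 0, 0], -0.8, -1]
    - [[0, 0, 0], -0.8, -1]
    - [[0, 0, 0], -0.8, -1]
    - [[0, 0, 0], -0.8, -1]
    - [[0, 0, 0], -0.8, -1]
    - [[0, 0, 0], -0.8, -1]
    - [[0, 0, 0], -0.8, -1]
    - [[0, 0, 0], 0, -1]
    - [[0, 0, 0], 0, -1]

```text
t: 16.23
eef_pos: [586.5, 308.0, 339.7]
tcp_rot: [-3.141, 0.001, 1.462]
ft_force: [-10.8, -6.8, 18.4]
opening: 0.092
grip_force: 30.0
```

```bash
python3 - <<'E'
from h import *
st=env.state();print(st['eef_pos'],st['tcp_rot'],st['ft_force'],st['moment'],st['joints'])
s=read_camera("side");c=read_camera("scene");w=read_camera("wrist")
u,v=map(int,proj(s,(612,307,140))[0]);a=s["image"][v-20:v+20,u-25:u+25]
u2,v2=map(int,proj(c,(612,307,140))[0]);b=c["image"][v2-20:v2+20,u2-25:u2+25]
u3,v3=map(int,proj(w,(612,307,140))[0]);print(u,v,u2,v2,u3,v3)
d=w["image"][max(0,v3-60):max(0,v3-60)+120,max(0,u3-75):max(0,u3-75)+150]
f=lambda i,k:cv2.resize(i,(400,300),interpolation=cv2.INTER_CUBIC)
o=np.vstack([np.hstack([f(a,0),f(b,0)]),np.hstack([f(d,0),f(s["image"][v-60:v+60,u-75:u+75],0)])])
cv2.imwrite("pics/j.png",o[:,:,::-1])
E
```

```text
[586.54653548 308.03048063 339.71974858] [-3.14062748e+00  1.33104671e-03  1.46193379e+00] [-10.76245187  -6.83628326  18.36222603] [-1.34695966  2.11288025  0.06950399] [ 3.84025871e-01  6.08562916e-01  1.52787774e+00 -8.47202560e-04
  1.00663227e+00  4.93342587e-01]
304 286 240 141 359 237
```

View pics/j.png

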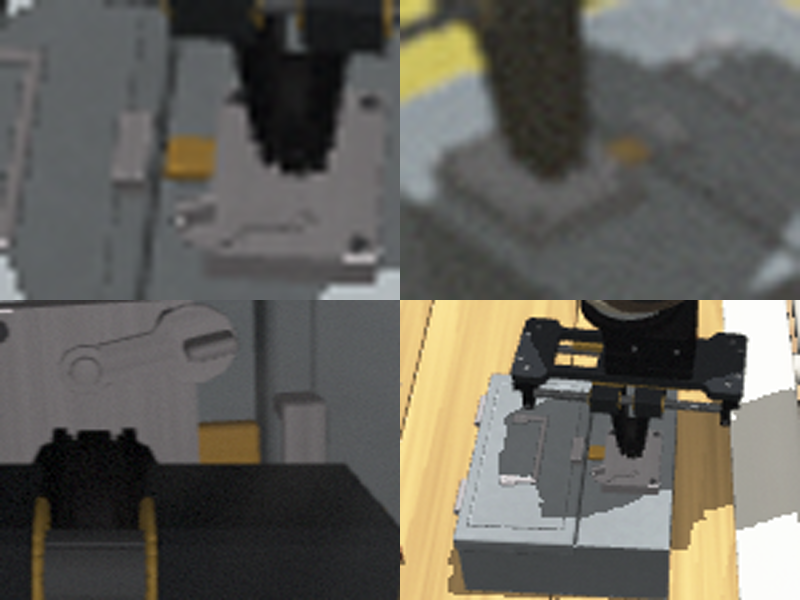

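The pictures show the brass tongue pulled back, with a clear gap to the keeper at (268,440) in the lower-left panel. The cover is clear and the key is still gripped and turned by 1.64 rad. Handing in.

```bash
python3 -c "
from cell import env
print(env.job_done())"
```

```text
the job is handed in; nothing more can be done
None
```

The box is unlocked and handed in: the round-headed key is fully home and still gripped, turned clockwise about 1.64 rad at the fingers, with the latch tongue drawn clear of the keeper. The other key, the tumbler and the mug were not touched; the hand-in gave no verdict.

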